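# Point out the slide, load the scanner tray and start the scan

### The arm

A 6-joint arm with a two-finger parallel gripper is mounted at the origin on the work surface. World frame = base frame: x ahead of the robot, y to its left, z up, the work surface at z = 0. Lengths are in m, angles in rad, forces in N, time in s.
With the tool pointing down it reaches from about 0.3 to 0.775 m from the base axis. Payload 14.6 kg.
Tool frame: the origin (TCP) lies between the finger pads, 19 mm behind the fingertips; this is the grasp point; z points along the fingers, y is the line along which they close (so a half turn about z gives the same grasp; the last joint's range is limited). The gripper opens to 94 mm and grips with 3 to 60 N. Pads are 16 mm wide; open, the fingers measure 119 mm over their backs; the gripper's body (75 mm by 177 mm) begins 78 mm behind the grasp point.
Start: joints at [1.043, 0.3, 1.521, -0, 1.321, -0.067], TCP at [0.245, 0.493, 0.224] pointing down, gripper open.
Joint ranges: [-3.03, 3.03], [-0.79, 2.21], [0.23, 2.52], [-1.04, 4.18], [0, 3.07], [-2.55, 2.55]. Speed limits (rad/s): [2.22, 2.22, 2.57, 3.14, 3.14, 3.14].

### API

Orientations are given as a rotation vector (axis times angle).
In Python, from rig import * gives the robot as it stands. Calls block until the motion is done:
- reach(position, orientation): joint-space move of the TCP to a pose.
- line_to(position, frame=None, velocity=0.15): straight line of the TCP; frame=None keeps the orientation; velocity is the mean speed in m/s.
- set_joints(angles): joint-space move.
- release() and close(grip_force=None): open the fingers fully, or close them until they stop; grip_force is the grip in N (None keeps the last).
- dwell(seconds).
- solve_ik(position, orientation): joint angles nearest the present ones, or None.
- get_image(name): name is "scene" or "top" or "wrist"; returns a dict with "color" (384x512x3 uint8, red, green, blue), "K" (3x3 intrinsics, pixels), "D" ([k1, k2, p1, p2, k3] as OpenCV has them; the pictures are not rectified), "rvec" (rotation vector, rad) and "tvec" (3), from world to camera coordinates, as OpenCV has them. Camera axes: x right, y down, z forward; pixel columns grow to the right and rows downward; lengths in m; the calibration is good to about 2 mm. A picture is of the moment at which its call begins. There is no depth.
A pose or a line that the arm cannot do raises IKError and nothing moves.
- job_done(): hands the job in; it is judged then, once.
Trained networks look in a picture, given as the dict that the camera call returned (one of the last four; its "shot" number tells which), for a name from the list of things; names that differ only in an ending like _2 or _b are one class to them, and where a whole thing is asked for, a point or a joint stands for the part that bears it (a point fixed in the world has none). Each returns a list of dicts, best first, with "p" (0 to 1); they miss things now and then, are a little off and sometimes report something else, mostly with a low value. They report only what shows in the picture. A call takes as long as a camera call. They do not tell look-alikes from the thing itself.
- look_for(name, picture): "rect" ([left, top, width, height] in pixels, round what is visible of it).
- masks_of(name, picture): "pixels" (384x512 bool, what is visible of it) and "rect" ([left, top, width, height] in pixels, round what is visible of it).
- pinpoint(name, picture): "point" ([column, row] in pixels: a listed point, or the origin of a listed thing).
Readings, each from a call of its own:
- current_t(): time.
- current_joint_positions(): joint angles.
- current_joint_vel(): joint speeds.
- current_joint_torque(): joint torques, N m.
- current_ee_pos(): TCP position.
- current_eef_rot(): TCP orientation.
- current_wrist_force(): force on the tool from outside, world axes, zero at the start.
- current_wrist_torque(): the same for the moment, N m.
- current_opening(): finger opening in m.
- current_finger_force(): force on a finger pad.
Only numpy, scipy, OpenCV 4.12 (cv2) and the standard library are available. Lean on these libraries where they do the work, as an engineer would, in place of code of your own. Each camera call takes 0.05 s, during which the arm holds its last target. There are 200 camera calls.

### The job

Before the scanner takes the slides, show which one is to be scanned first: point from above at the yellow end of the yellow-ended slide in the drawn-out tray, fingertips a centimetre or two above it, and hold there for two seconds without touching any slide. Then push the tray gently by its front panel until it is fully home, and press the green start key right down to set the scanner going. Pick nothing up, leave the slides lying in their pockets and the other things on the bench untouched, and finish with the hand clear.

Things in the scene. Friction and masses are not known exactly. Their poses are not given: they have to be found in the camera images.
- scanner: desktop slide scanner, a fixed white cabinet 400 deep (its x) x 300 wide (its y) x 210 mm high. Origin: centre of its underside, on the bench; its loading side faces its own -x. The lowest 80 mm of the loading side stand out 100 mm as a porch (front at its x = -200 mm, flat top 80 mm above the bench); the tall housing begins at its x = -100 mm
- tray_front (a point): middle of the outer face of the tray's front panel, which is 176 mm wide (scanner's y), 12 mm thick, and reaches from 14 to 48 mm above the bench. Axes as the scanner's: +x is the way the tray goes in. Drawn out, the face is 122 mm in front of the porch; fully home, 12 mm. Right behind the panel lie the slides, on a tray floor 40 mm above the bench, pocket ridges up to 43.5 mm
- tray (a joint): how far the slide tray is pushed into the scanner (m): 0 drawn out (every start), 0.11 fully home against its stop. It slides along the scanner's x with about 2.5 N of friction plus light damping (6 N per m/s) and stays where it is left
- start_top (a point): middle of the top of the scanner's green round start key (28 mm across), which stands up on the flat top of the porch, beside the tray's bay, 165 mm to -x and 110 mm to +y of the scanner's origin, its top 102 mm above the bench; it is pressed straight down
- start (a joint): travel of the start key (m): 0 released, 0.006 fully down, where it takes about 4 N; it springs back
- slide_yellow_end (a point): middle of the top face of the yellow end of the yellow-ended slide, an area 21 x 26 mm, 42 mm above the bench, at the end of the slide next to the tray's front panel (28 mm behind the panel's outer face). Pointing at it is judged at the tool point (TCP)
- oil_bottle: amber dropper bottle with a black cap, 32 mm across, 75 mm high, standing loose on the bench; origin: centre of its underside
- specimen_pot: white specimen pot with a red lid, 52 mm across, 62 mm high, loose; origin: centre of its underside
- staining_jar: glass staining jar with lid, foot 58 x 48 mm, 101 mm high, loose; origin: centre of its underside
- slide_box: closed blue slide box, 177 x 87 x 34 mm, loose; origin: centre of its underside, x along its length
- marker: black and white marker pen, 133 x 13 x 15 mm, lying loose; origin: on its underside, x along its length
- slide_yellow: microscope slide in the tray with a yellow end: glass, 76 x 26 x 2 mm, loose, lying flat in one of the tray's four pockets (any of them), 34 mm from the next slide, centre to centre. Origin: centre of its underside; x runs along the slide, away from the coloured end; z up
- slide_blue: microscope slide in the tray with a blue end: glass, 76 x 26 x 2 mm, loose, lying flat in one of the tray's four pockets (any of them), 34 mm from the next slide, centre to centre. Origin: centre of its underside; x runs along the slide, away from the coloured end; z up
- slide_green: microscope slide in the tray with a green end: glass, 76 x 26 x 2 mm, loose, lying flat in one of the tray's four pockets (any of them), 34 mm from the next slide, centre to centre. Origin: centre of its underside; x runs along the slide, away from the coloured end; z up
- slide_white: microscope slide in the tray with a white end: glass, 76 x 26 x 2 mm, loose, lying flat in one of the tray's four pockets (any of them), 34 mm from the next slide, centre to centre. Origin: centre of its underside; x runs along the slide, away from the coloured end; z up
There are look-alikes about, which are no part of the job. Leave any orange or turquoise look-alike of the slide_green alone.

How it is judged:
On the way, in this order (a step that is already met when the one before it is completed fails the run):
1. the tool point stays just above the yellow end, within 15 mm of its middle seen from above and at most 65 mm (TCP) above it, with the tray still drawn out, for 1.5 s (horizontal distance between the grasp point and slide_yellow_end below 0.015 m and z of the grasp point in the frame of slide_yellow_end between 0 and 0.065 m and value of joint tray below 0.01 m), for 1.5 s.
2. the tray is fully home (within 4 mm of its stop) (value of joint tray above 0.106 m), for 0.1 s.
3. the start key is pressed down (at least 4 of its 6 mm) (value of joint start above 0.004 m), for 0.05 s.
At the end, for the whole second after the job is handed in: The tray is fully home (within 4 mm of its stop), the start key is released, all four slides lie flat in their pockets (within 6 mm along the tray), and the things on the bench are within 20 mm of where they stood (value of joint tray above 0.106 m and value of joint start below 0.0015 m and z of slide_yellow in the frame of tray_front between 0.004 and 0.013 m and x of slide_yellow in the frame of tray_front between 0.05 and 0.062 m and z of slide_blue in the frame of tray_front between 0.004 and 0.013 m and x of slide_blue in the frame of tray_front between 0.05 and 0.062 m and z of slide_green in the frame of tray_front between 0.004 and 0.013 m and x of slide_green in the frame of tray_front between 0.05 and 0.062 m and z of slide_white in the frame of tray_front between 0.004 and 0.013 m and x of slide_white in the frame of tray_front between 0.05 and 0.062 m and distance of each of oil_bottle, specimen_pot, staining_jar, slide_box, marker from where it was at the start of the episode below 0.02 m); the robot touches nothing.
It fails at once if the robot touches a slide, or a slide is lifted out of its pocket (contact force between any of the arm, the fingers and slide_yellow above 0.3 N or contact force between any of the arm, the fingers and slide_blue above 0.3 N or contact force between any of the arm, the fingers and slide_green above 0.3 N or contact force between any of the arm, the fingers and slide_white above 0.3 N or z of any of slide_yellow, slide_blue, slide_green, slide_white in the frame of tray_front above 0.02 m).
It fails at once if the start key is pressed before the tray is home (value of joint start above 0.003 m and value of joint tray below 0.104 m).
It fails at once if the tray is slammed (faster than 0.4 m/s) (velocity of joint tray above 0.4 m/s).
It fails at once if the robot touches another thing on the bench with more than 1 N (contact force between any of the arm, the fingers and oil_bottle above 1 N or contact force between any of the arm, the fingers and specimen_pot above 1 N or contact force between any of the arm, the fingers and staining_jar above 1 N or contact force between any of the arm, the fingers and slide_box above 1 N or contact force between any of the arm, the fingers and marker above 1 N).
It fails at once if another thing on the bench is moved or lifted by more than 20 mm (distance of any of oil_bottle, specimen_pot, staining_jar, slide_box, marker from where it was at the start of the episode above 0.02 m).
It also fails if it takes over 51 s, if anything falls off the work surface, if the arm or the gripper's body presses on something with over 40 N, if the wrist force passes 120 N, or if a joint passes its speed limit or range.

## Working session

There is one attempt and no reset: what is moved stays moved. The work goes in short steps, each a Python script; the robot and the scene stay as the last script left them, time stands still between calls to the robot, and variables do not carry over. Pictures are saved under pics/ and viewed, at most 10 in all, crops included, and the job is handed in when it is done.

```bash
mkdir -p pics; ls
cat > h.py <<'E'
from rig import *
import numpy as np, cv2
def ray(px,im):
    u=cv2.undistortPoints(np.array([[px]],float),im["K"],im["D"])[0,0]
    R=cv2.Rodrigues(np.array(im["rvec"],float))[0]; t=np.array(im["tvec"],float).ravel()
    return -R.T@t, R.T@np.array([u[0],u[1],1.])
def at_z(px,im,z):
    c,d=ray(px,im); return c+d*(z-c[2])/d[2]
def proj(P,im):
    return cv2.projectPoints(np.array(P,float).reshape(-1,3),np.array(im["rvec"],float),np.array(im["tvec"],float),im["K"],im["D"])[0].reshape(-1,2)
E
python3 - <<'E'
from h import *
P={}
ims={n:get_image(n) for n in("top","scene")}
for n,im in ims.items():
    im["K"]=np.array(im["K"],float);im["D"]=np.array(im["D"],float)
    P[n]=im["color"][...,::-1]
    for k,z in dict(scanner=0,tray_front=.031,start_top=.102,slide_yellow_end=.042,slide_yellow=.04,slide_blue=.04,slide_green=.04,slide_white=.04,oil_bottle=0,specimen_pot=0,staining_jar=0,slide_box=0,marker=0).items():
        for r in pinpoint(k,im)[:3]:
            print(n,k,round(r["p"],2),np.round(r["point"]),np.round(at_z(r["point"],im,z),3))
cv2.imwrite("pics/a.png",np.vstack([P["top"],P["scene"]])[:, :])
cv2.imwrite("pics/a.png",cv2.resize(np.hstack([P["top"],P["scene"]]),(800,300)))
cv2.imwrite("pics/top.png",cv2.resize(P["top"],(800,600)))
E
```

```text
pics
top scanner 0.58 [276. 126.] [ 0.785 -0.007  0.   ]
top tray_front 0.6 [240. 213.] [0.524 0.095 0.031]
top start_top 0.52 [176. 265.] [0.386 0.254 0.102]
top slide_yellow_end 0.69 [231. 208.] [0.538 0.119 0.042]
top slide_yellow 0.49 [220. 206.] [0.545 0.151 0.04 ]
top slide_blue 0.66 [224. 194.] [0.578 0.138 0.04 ]
top slide_blue 0.48 [232. 208.] [0.539 0.116 0.04 ]
top slide_green 0.67 [220. 232.] [0.472 0.148 0.04 ]
top slide_green 0.63 [275. 253.] [ 0.415 -0.002  0.04 ]
top slide_green 0.59 [266. 175.] [0.63  0.023 0.04 ]
top slide_white 0.59 [217. 218.] [0.51  0.157 0.04 ]
top slide_white 0.42 [398. 176.] [ 0.628 -0.345  0.04 ]
top oil_bottle 0.63 [277. 123.] [ 0.795 -0.011  0.   ]
top oil_bottle 0.61 [323. 266.] [ 0.379 -0.137  0.   ]
top specimen_pot 0.74 [327. 167.] [ 0.662 -0.155  0.   ]
top staining_jar 0.77 [392. 230.] [ 0.478 -0.333  0.   ]
top staining_jar 0.51 [321. 267.] [ 0.375 -0.131  0.   ]
top slide_box 0.75 [400. 174.] [ 0.64  -0.364  0.   ]
top slide_box 0.74 [176. 267.] [0.373 0.277 0.   ]
top marker 0.73 [320. 263.] [ 0.387 -0.129  0.   ]
scene scanner 0.8
[... 321 characters left out ...]
e 0.62 [231. 254.] [ 0.844 -0.006  0.04 ]
scene slide_blue 0.58 [300. 195.] [0.578 0.148 0.04 ]
scene slide_green 0.7 [256. 190.] [0.576 0.006 0.04 ]
scene slide_green 0.62 [257. 215.] [0.688 0.034 0.04 ]
scene slide_green 0.55 [262. 171.] [0.47  0.008 0.04 ]
scene slide_white 0.69 [303. 182.] [0.507 0.151 0.04 ]
scene oil_bottle 0.66 [234. 253.] [ 0.808 -0.01   0.   ]
scene specimen_pot 0.85 [202. 214.] [ 0.67 -0.15  0.  ]
scene specimen_pot 0.3 [302. 181.] [0.453 0.146 0.   ]
scene staining_jar 0.82 [170. 171.] [ 0.472 -0.34   0.   ]
scene slide_box 0.92 [143. 201.] [ 0.645 -0.364  0.   ]
scene marker 0.39 [227. 164.] [ 0.399 -0.14   0.   ]
scene marker 0.26 [306. 180.] [0.446 0.157 0.   ]
```

View pics/top.png

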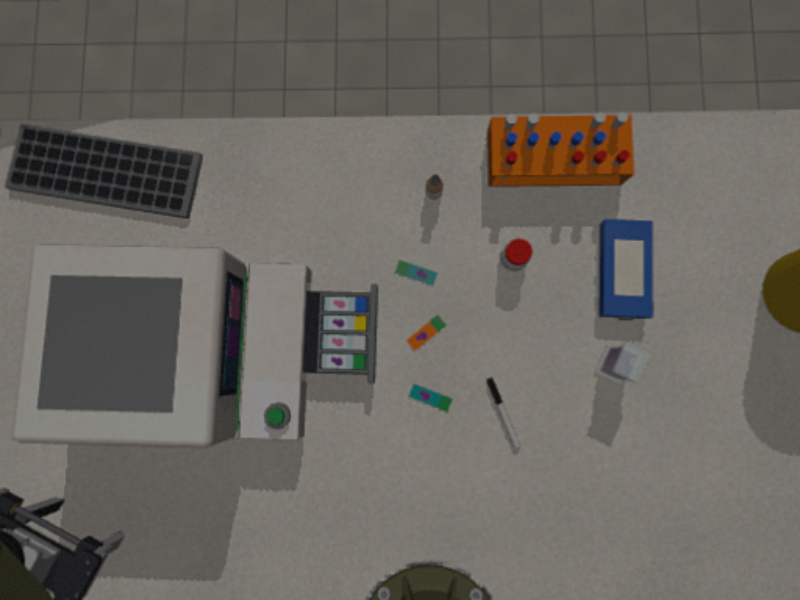

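View pics/a.png

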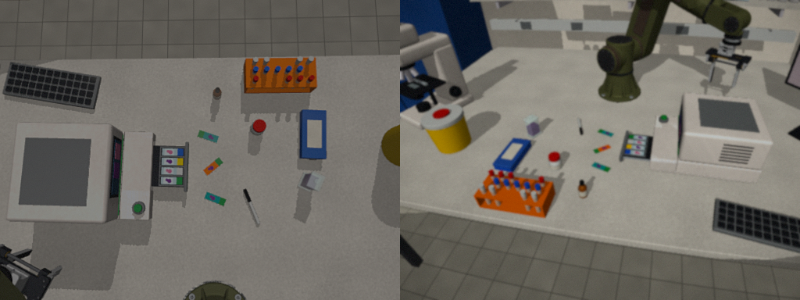

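The scanner is at the left, with its loading side facing world −y. The tray's slides run blue, yellow, white, green (top picture ×1.5625), and the yellow end is at (360,323), so about (230,207) native.

Candidates:
- **Yellow end:** (230,207) is the only yellow one. The look-alike slides lie on the bench at (415,272), (426,333) and (430,397) in the enlarged picture, none of them yellow.
- **Start key:** the green disc at (276,415).

Next I'll lift the hand over the scanner and look from close by.

Run:
```python
from h import *
from scipy.spatial.transform import Rotation as Ro
print(current_eef_rot(), Ro.from_rotvec(current_eef_rot()).as_matrix().round(2).tolist())
line_to([0.245,0.493,0.40]); close(10)
for s in(1,-1):
    R=np.column_stack([[0,s,0],[s,0,0],[0,0,-1]]); rv=Ro.from_matrix(R).as_rotvec()
    print(s,rv,solve_ik([.48,.08,.38],rv))
R=np.column_stack([[0,1,0],[1,0,0],[0,0,-1]])
c=[(np.abs(q).max(),s) for s in(1,-1) if (q:=solve_ik([.48,.08,.38],Ro.from_matrix(np.column_stack([[0,s,0],[s,0,0],[0,0,-1]])).as_rotvec())) is not None]
s=min(c)[1];print(c)
reach([.48,.08,.38],Ro.from_matrix(np.column_stack([[0,s,0],[s,0,0],[0,0,-1]])).as_rotvec())
for n in("top","wrist"):
    im=get_image(n); 
    for k in("K","D"): im[k]=np.array(im[k],float)
    cv2.imwrite(f"pics/{n}2.png",cv2.resize(im["color"][...,::-1],(800,600)))
    np.save(f"{n}2.npy",im,allow_pickle=True)
    for k,z in dict(tray_front=.031,start_top=.102,slide_yellow_end=.042,slide_yellow=.04).items():
        for r in pinpoint(k,im)[:2]:
            print(n,k,round(r["p"],2),np.round(r["point"]),np.round(at_z(r["point"],im,z),4))
    h=cv2.cvtColor(im["color"],cv2.COLOR_RGB2HSV)
    for nm,lo,hi,z in(("yel",22,34,.042),("blue",105,120,.042),("green",50,75,.042)):
        m=cv2.inRange(h,(lo,130,60),(hi,255,255))
        N,_,st,ce=cv2.connectedComponentsWithStats(m)
        for i in range(1,N):
            if st[i,4]>25: print(n,nm,st[i],ce[i].round(1),at_z(ce[i],im,z).round(4),at_z(ce[i],im,.102).round(4))
print(current_t())
```

```text
[-7.17494099e-01 -3.05855896e+00 -7.72818205e-05] [[-0.9, 0.44, 0.0], [0.44, 0.9, 0.0], [0.0, 0.0, -1.0]]
1 [2.22144147 2.22144147 0.        ] [ 8.98650476e-02  8.50591084e-02  1.42137114e+00 -4.44089210e-16
  1.63516240e+00  8.98650476e-02]
-1 [ 2.22144147 -2.22144147  0.        ] None
[(np.float64(1.63516240380525), 1)]
top slide_yellow_end 0.6 [398. 171.] [ 0.6397 -0.3417  0.042 ]
top yel [488 160  24  53 903] [501.8 185.7] [ 0.5985 -0.6188  0.042 ] [ 0.5899 -0.5802  0.102 ]
top blue [324  85   6   8  36] [326.7  88.4] [ 0.8819 -0.1526  0.042 ] [ 0.8563 -0.142   0.102 ]
top blue [338  85   7   8  36] [340.6  88.3] [ 0.8816 -0.1922  0.042 ] [ 0.856  -0.1792  0.102 ]
top blue [352  85   7   8  36] [355.   88.1] [ 0.8816 -0.233   0.042 ] [ 0.8561 -0.2176  0.102 ]
top blue [366  85   7   8  36] [369.  88.] [ 0.8813 -0.2725  0.042 ] [ 0.8558 -0.2547  0.102 ]
top blue [380  84   7   8  36] [383.3  87.5] [ 0.8824 -0.3128  0.042 ] [ 0.8568 -0.2926  0.102 ]
top blue [ 384  141   33   62 1194] [399.9 171.8] [ 0.6382 -0.3481  0.042 ] [ 0.6273 -0.3258  0.102 ]
top green [276 203   8   9  40] 
[... 876 characters left out ...]
0.8556 -0.1785  0.102 ]
wrist blue [350 344  26  28 453] [364.4 357.4] [ 0.7053 -0.3515  0.042 ] [ 0.6781 -0.2894  0.102 ]
wrist blue [452 348   9  10  52] [456.  353.3] [ 0.9068 -0.3514  0.042 ] [ 0.8555 -0.2893  0.102 ]
wrist green [174  16  20  22 338] [183.5  26.5] [0.371 0.266 0.042] [0.384  0.2539 0.102 ]
wrist green [245 118  17  13 201] [253.4 123.6] [0.4744 0.1227 0.042 ] [0.475  0.1279 0.102 ]
wrist green [345 159  14  13 114] [351.4 165. ] [0.6361 0.0565 0.042 ] [0.6173 0.0696 0.102 ]
wrist green [286 193  14  13 101] [292.6 199.4] [ 0.5408 -0.0036  0.042 ] [0.5334 0.0167 0.102 ]
wrist green [208 199  13  12 101] [213.6 204.9] [ 0.4065 -0.0138  0.042 ] [0.4153 0.0078 0.102 ]
6.375
```

View pics/wrist2.png

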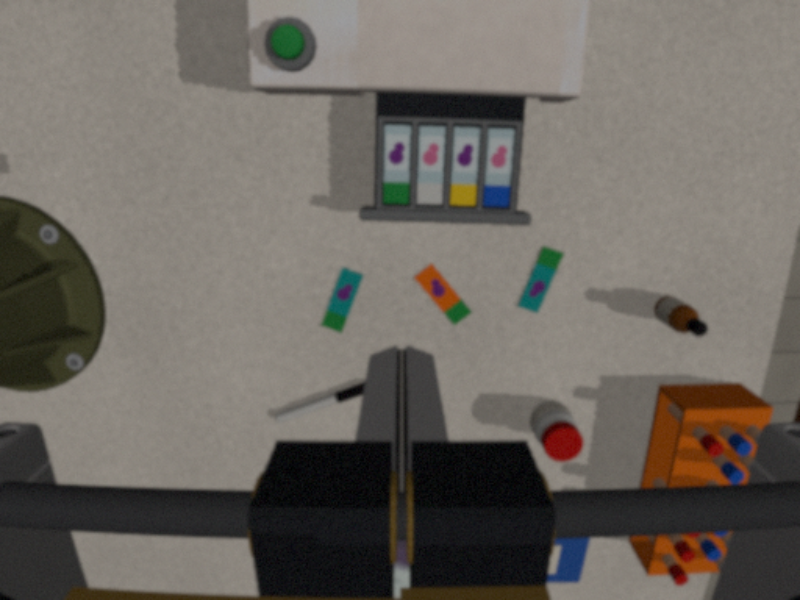

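The wrist view shows tray slides green, white, yellow, blue, with the yellow end at (463,194) in the enlarged picture. They are spaced 33.8 mm apart, as stated. The key (288,42) sits 159 mm behind the panel along the scanner's x, against 157 mm expected. The tray bay is off-centre on the porch, so I'll use the measured key position. The nothing-yellow look-alikes lie clear of the path.

Run:
```python
from h import *
from scipy.spatial.transform import Rotation as Ro
a=np.array([.0246,1,0]);a/=np.linalg.norm(a); b=np.array([a[1],-a[0],0])
rv=Ro.from_matrix(np.column_stack([a,b,[0,0,-1]])).as_rotvec()
y=np.array([.5415,.1207,0])
reach(y+[0,0,.16],rv)
line_to(y+[0,0,.076],velocity=.1); dwell(2.2)
print(current_ee_pos().round(4) if hasattr(current_ee_pos(),'round') else current_ee_pos(),current_t())
line_to(y+[0,0,.13])
f=y-.017*b-.028*a
p=f-.035*a
line_to(p+[0,0,.13]); line_to(p+[0,0,.044],velocity=.1)
w0=np.array(current_wrist_force());print("w0",w0.round(2))
for d in np.r_[-.02,.0,.03,.06,.085,np.arange(.093,.116,.003)]:
    line_to(f+d*a+[0,0,.044],velocity=.06)
    w=np.array(current_wrist_force())-w0
    print(round(d,3),w.round(1),np.round(current_ee_pos(),4),round(current_t(),1))
    if w@a<-8: break
im=get_image("top"); cv2.imwrite("pics/t3.png",cv2.resize(im["color"][180:290,140:310,::-1],(680,440)))
```

```text
[0.5415 0.1207 0.076 ] 10.4917
w0 [-0.12  0.4   0.6 ]
-0.02 [-0.8 -0.2 -0.5] [0.5234 0.0736 0.0441] 13.0
0.0 [ 0.1 -0.2 -0.9] [0.5237 0.0935 0.0439] 13.5
0.03 [ 0.6 -1.1 -0.2] [0.5245 0.1234 0.044 ] 14.1
0.06 [ 0.5 -0.2 -1. ] [0.5252 0.1534 0.0439] 14.8
0.085 [ 0.2 -0.8  0.2] [0.5259 0.1785 0.044 ] 15.3
0.093 [-0.3 -0.1 -0.6] [0.5261 0.1863 0.044 ] 15.6
0.096 [ 0.9 -0.4 -1.7] [0.5262 0.1892 0.044 ] 15.9
0.099 [ 0.  -1.2 -0.4] [0.5263 0.1923 0.044 ] 16.1
0.102 [ -0.9 -11.6   2.5] [0.5263 0.1941 0.044 ] 16.4
```

View pics/t3.png

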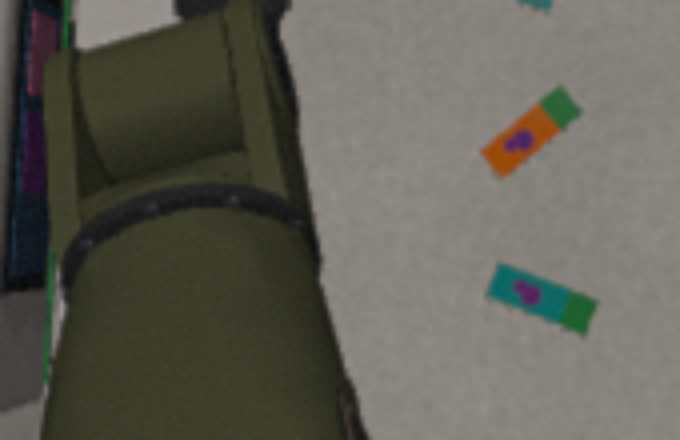

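The tray met a firm stop at the expected distance (102 mm plus the 8 mm half finger is 110 mm). I'll back off, check it from above the key, and measure the key again.

Run:
```python
from h import *
a=np.array([.0246,1,0]);a/=np.linalg.norm(a)
p=np.array(current_ee_pos())
line_to(p-.04*a); line_to(p-.04*a+[0,0,.15],velocity=.2); line_to([.43,.13,.32],velocity=.2)
im=get_image("wrist")
cv2.imwrite("pics/w4.png",cv2.resize(im["color"][...,::-1],(800,600)))
for k,z in(("start_top",.102),("tray_front",.031)):
    for r in pinpoint(k,im)[:1]: print(k,r["p"],r["point"],at_z(r["point"],im,z).round(4))
h=cv2.cvtColor(im["color"],cv2.COLOR_RGB2HSV)
N,_,st,ce=cv2.connectedComponentsWithStats(cv2.inRange(h,(50,130,60),(75,255,255)))
for i in range(1,N):
    if st[i,4]>60: print(st[i],ce[i],at_z(ce[i],im,.102).round(4))
print(current_t())
```

```text
start_top 0.64 [212.0, 59.8] [0.3813 0.2562 0.102 ]
tray_front 0.84 [326.2, 99.4] [0.5286 0.2081 0.031 ]
[191   0 237   7 518] [311.53861004   2.17374517] [0.4944 0.3146 0.102 ]
[203  50  23  24 428] [214.02102804  61.34579439] [0.3836 0.2545 0.102 ]
[383 193  17  14 140] [391.10714286 199.20714286] [0.6032 0.0829 0.102 ]
[320 231  15  13 111] [327.34234234 237.08108108] [0.5219 0.0313 0.102 ]
18.85
```

View pics/w4.png

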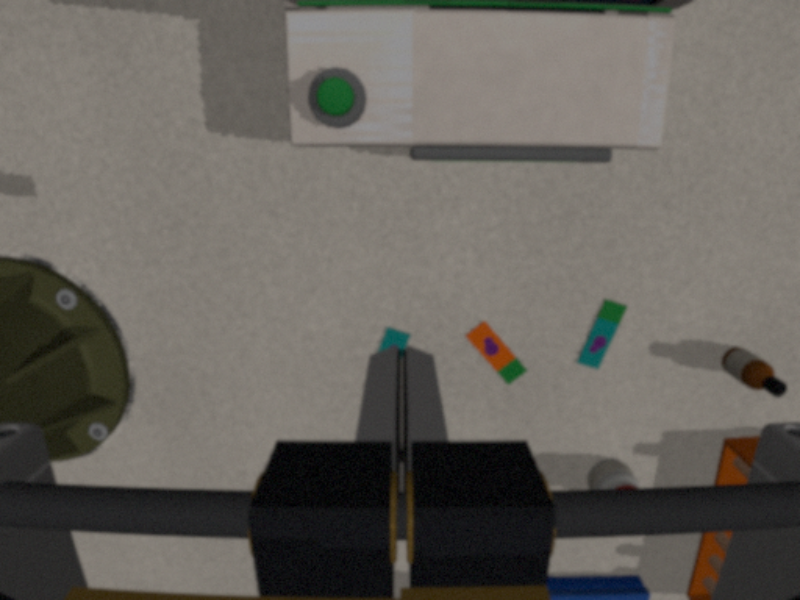

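The tray is home: its panel sits against the porch at (510,154), measured 111 mm in from where it started. The key is at (335,97), which gives (0.3835, 0.2545). Pressing it now.

Run:
```python
from h import *
k=np.array([.3835,.2542,0])
line_to(k+[0,0,.20],velocity=.15); line_to(k+[0,0,.128],velocity=.1)
w0=np.array(current_wrist_force())
for z in np.arange(.124,.1105,-.0015):
    line_to(k+[0,0,z],velocity=.03); w=np.array(current_wrist_force())-w0
    print(round(z,4),w.round(1),np.round(current_ee_pos(),4)[2])
    if w[2]>9: break
dwell(.3)
line_to(k+[0,0,.22],velocity=.15); line_to([.43,.13,.32],velocity=.2)
im=get_image("wrist")
cv2.imwrite("pics/w5.png",cv2.resize(im["color"][...,::-1],(800,600))); print(current_t())
```

```text
0.124 [-0.8 -0.4  0.9] 0.124
0.1225 [ 0.3  0.7 -0.1] 0.1224
0.121 [-0.5  0.5  0.8] 0.121
0.1195 [0.  1.  1.6] 0.1195
0.118 [0.5 0.6 2.7] 0.118
0.1165 [0.8 0.4 4.7] 0.1165
0.115 [-0.   0.1  4.2] 0.1151
0.1135 [-6.4 -3.5 21.1] 0.1147
25.2833
```

View pics/w5.png

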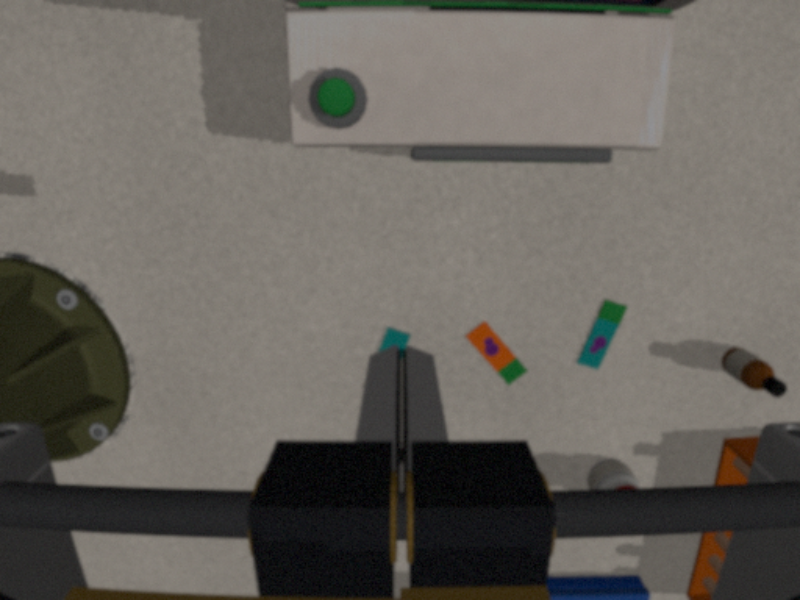

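The key went fully down: the spring rose to about 4.5 N, then it stopped hard after 6 mm. It sprang back at (335,97), the tray panel is still home at (510,154), and the hand is clear.

```bash
python3 -c "
from rig import *
print(job_done())"
```

```text
the job is handed in; nothing more can be done
None
```

I pointed at the yellow end for two seconds, pushed the tray gently to its stop, pressed the start key fully down and saw it spring back, and handed the job in with the hand clear; the rig returned no verdict.

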